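# Straighten a row of brass caps against the sprung stop

## Robot

A 6-joint arm with a two-finger parallel gripper is mounted at the origin on the work surface. World frame = base frame: x ahead of the robot, y to its left, z up, the work surface at z = 0. Lengths are in m, angles in rad, forces in N, time in s.
With the tool pointing down it reaches from about 0.4 to 0.825 m from the base axis. Payload 7 kg.
Tool frame: the origin (TCP) lies on the centre line of the jaws, within the pads' length; the fingertips stand 25 mm ahead of it and the grasp point (between the pads) lies 6 mm ahead of it; z points along the fingers, x is the direction in which the jaws open and shut, and the axes are right-handed (so a half turn about z gives the same grasp; the last joint's range is limited). The gripper opens to 85 mm and grips with 20 to 120 N. Pads are 22 mm wide; open, the fingers measure 114 mm over their backs; the gripper's body (76 mm by 85 mm) begins 54 mm behind the grasp point. The pads swing forward as they close: fully open they stand 13 mm farther back than shut.
Start: joints at [-0.942, 0.359, 0.012, 0, -1.224, -0.288], TCP at [0.226, -0.636, 0.256] pointing down, gripper open.
Joint ranges: [-3.07, 3.07], [-1.43, 2.12], [-1.02, 1.25], [-3.03, 1.67], [-3.05, -0], [-3.03, 3.03]. Speed limits (rad/s): [2.39, 2.39, 3.01, 3.14, 3.14, 3.14].

## Interface

Orientations are given as a 3x3 rotation matrix whose columns are the frame's x, y, z axes.
In Python, from cell import ctrl gives the robot as it stands. The module is installed in compiled form; this text tells all that it offers.
- The arm moves only by the tool move_arm, never from a script. Its argument "commands" is one flat list of numbers, 7 for each row, row after row: the shift along the world's x, y, z in cm, then the turn, a rotation vector about the world's x, y, z in rad, then the closure, from 0 (fully open) to 1 (shut). In form: [dx, dy, dz, rx, ry, rz, claw, dx, dy, dz, rx, ry, rz, claw, ...]. A call has 1 to 8 rows; each row is the pose to reach, as a shift and turn from the pose commanded when the call began; what a row does not reach only later rows make up. A row lasts 1/12 s, in which the tool goes at most 41.7 mm and 7.16 degrees, less where a joint would pass 70% of its speed; a pose out of reach is approached as far as the arm can. A call with a gripper value outside its range is refused whole. The fingers move at their own pace and stop on an object; the grip force is fixed at half the most. Time passes only in rows, so rows that repeat a pose let the fingers close. It gives the time, the measured TCP pose, the force and the opening at its end, in the units of the state.
- ctrl.read_state(): the state, without advancing time (a new reading comes with each control period).
- ctrl.get_image(name): name is "side" or "top"; returns a dict with "pixels" (400x640x3 uint8, red, green, blue), "fovy" (degrees; the focal length in pixels is half the picture's height over the tangent of half this angle, whatever the lens; pixels are square), "cx", "cy" (the principal point, pixels), "R" (3x3) and "t" (3): a world point X has camera coordinates R X + t. Camera axes: x right, y down, z forward; pixel columns grow to the right and rows downward; lengths in m; the calibration is good to about 2 mm. A picture is of the moment at which its call begins. There is no depth.
- ctrl.finish_job(): hands the job in, once; it reports no verdict.
The state is a dict: "t": time; "joints": joint angles; "joint_vel": joint speeds; "joint_efforts": joint torques, N m; "tcp_pos": TCP position; "eef_rot": TCP orientation; "contact_force": force on the tool from outside, world axes, zero at the start; "ft_torque": the same for the moment, N m; "finger_gap": opening from 0.0 (shut) to 1.0 (fully open).
Only numpy, scipy, OpenCV 4.12 (cv2) and the standard library are available. Lean on these libraries where they do the work, as an engineer would, in place of code of your own. Each camera call takes 0.05 s, during which the arm holds its last target. There are 200 camera calls.

## Task

Pick up the straightedge by its grip and push the ragged row of brass caps with its long edge, held level and a few millimetres clear of the bench so that it does not drag, squarely up against the steel stop bar, pressing gently but firmly (about 12 N on the bar, never more than 20) until all five caps bear on the bar together for a moment. Then let go, leaving the straightedge lying flat against the straight row so that it touches every cap. Do not touch the caps with the gripper, do not tip them, and leave everything else where it is.

Things in the scene. Friction and masses are not known exactly. Their poses are not given: they have to be found in the camera images.
- stop: Bolted stop: steel bar 256 mm long (y), top 28 mm up, on two grey feet. Origin on the bench under the middle of the bar's flat front face at mid setting; x is the push direction, through the bar. The true face lies up to 14 mm either way along x from here, differs each time and is not measured: find it by feel. The bar is sprung and damped: it yields about 1 mm per 5 N, up to 8 mm.
- grip (a point): Centre of the straightedge's black upright grip, 48 mm above its underside, on its mid-line. Aluminium bar 250 mm long (y), 30 wide (x), 14 high, about 0.34 kg, lying flat; its straight long edges are 15 mm either side of this point. The grip is 16 mm thick (x), 70 long (y) and reaches from 14 to 66 mm above the underside. z up.
- straightedge: The straightedge as a whole: origin at the centre of its underside, axes as for its grip; either long edge (+x or -x) may push. The bar's smooth metal slides on the bench and along the caps with a friction coefficient of about 0.25.
- cap0_mid (a point): Turned brass cap number 0 of the five in the row (counted towards +y of the stop), loose on the bench, about 90 g, friction about 0.25: a disc 40 mm in diameter and 16 mm high with a 24 mm boss 4 mm high on top. Point on its axis 8 mm above its underside; z is its axis. Caps start 18 to 84 mm short of touching the stop bar, about 48 mm apart along it.
- cap0: Cap 0 as a whole; origin at the centre of its underside.
- cap1_mid (a point): Turned brass cap number 1 of the five in the row (counted towards +y of the stop), loose on the bench, about 90 g, friction about 0.25: a disc 40 mm in diameter and 16 mm high with a 24 mm boss 4 mm high on top. Point on its axis 8 mm above its underside; z is its axis. Caps start 18 to 84 mm short of touching the stop bar, about 48 mm apart along it.
- cap1: Cap 1 as a whole; origin at the centre of its underside.
- cap2_mid (a point): Turned brass cap number 2 of the five in the row (counted towards +y of the stop), loose on the bench, about 90 g, friction about 0.25: a disc 40 mm in diameter and 16 mm high with a 24 mm boss 4 mm high on top. Point on its axis 8 mm above its underside; z is its axis. Caps start 18 to 84 mm short of touching the stop bar, about 48 mm apart along it.
- cap2: Cap 2 as a whole; origin at the centre of its underside.
- cap3_mid (a point): Turned brass cap number 3 of the five in the row (counted towards +y of the stop), loose on the bench, about 90 g, friction about 0.25: a disc 40 mm in diameter and 16 mm high with a 24 mm boss 4 mm high on top. Point on its axis 8 mm above its underside; z is its axis. Caps start 18 to 84 mm short of touching the stop bar, about 48 mm apart along it.
- cap3: Cap 3 as a whole; origin at the centre of its underside.
- cap4_mid (a point): Turned brass cap number 4 of the five in the row (counted towards +y of the stop), loose on the bench, about 90 g, friction about 0.25: a disc 40 mm in diameter and 16 mm high with a 24 mm boss 4 mm high on top. Point on its axis 8 mm above its underside; z is its axis. Caps start 18 to 84 mm short of touching the stop bar, about 48 mm apart along it.
- cap4: Cap 4 as a whole; origin at the centre of its underside.
- gauge: Bystander: steel plug gauge standing beyond the +y end of the row, foot 28 mm in diameter, 60 mm high. Origin at the underside.
- ringblank: Bystander: brass ring 36 mm across, 12 mm high, lying beyond the -y end of the row. Origin at the underside.
- barstock: Bystander: square brass bar 26 x 220 (its y) x 26 mm, with no grip, lying on the other side of the bench from the straightedge. Origin at the underside.
- screwdriver: Bystander: screwdriver lying behind the stop. Origin at the underside.
- wrench: Bystander: wrench lying behind the stop. Origin at the underside.
- oilcan: Bystander: green can, 48 mm across, 85 mm high, far left. Origin at the underside.
- weight: Bystander: steel weight, 44 mm across, 35 mm high, far right. Origin at the underside.
Not all that is in view belongs to the job. Leave any blue or pink look-alike of the cap0 alone.

How it is judged:
By the outcome, as a careful person would: the job done as asked, in the order asked, and still so for the second after the job is handed in, with the robot touching nothing.
It also fails if it takes over 69 s, if anything falls off the work surface, if the arm or the gripper's body presses on something with over 40 N, if the wrist force passes 120 N, or if a joint passes its speed limit or range.

## Working session

There is one attempt and no reset: what is moved stays moved. The work goes in short steps, Python scripts to look and compute and a tool call to move; the robot and the scene stay as the last step left them, time stands still between calls to the robot, and variables do not carry over. Pictures are saved under pics/ and viewed, about 8 in all and at most 12, crops included, and the job is handed in when it is done.

Besides the shell and the picture viewer there is one more tool, called after "Request:" as name(argument=value, ...) on one line, values as JSON. move_arm: Moves the arm, as the interface text tells. Its arguments: {"type":"object","properties":{"commands":{"type":"array","items":{"type":"number"}}},"required":["commands"]}

```bash
mkdir -p pics; cat > h.py <<'E'
import numpy as np, cv2
from cell import ctrl
def snap(n,f):
    d=ctrl.get_image(n); cv2.imwrite(f'pics/{f}.png',d['pixels'][:,:,::-1]); np.save(f'pics/{f}.npy',{k:d[k] for k in d},allow_pickle=True); return d
def load(f): return np.load(f'pics/{f}.npy',allow_pickle=True).item()
def px(d,uv,z):
    f=200/np.tan(np.radians(d['fovy'])/2); R=np.array(d['R']);t=np.array(d['t'])
    o=-R.T@t; v=R.T@np.array([(uv[0]-d['cx'])/f,(uv[1]-d['cy'])/f,1]); return o+v*(z-o[2])/v[2]
def proj(d,X):
    f=200/np.tan(np.radians(d['fovy'])/2); c=np.array(d['R'])@X+d['t']; return c[:2]/c[2]*f+[d['cx'],d['cy']]
E
python3 - <<'E'
from h import *
for n in('top','side'):
    d=snap(n,n+'0'); print(d['fovy'],d['cx'],d['cy'],-np.array(d['R']).T@d['t'],np.round(d['R'],3).tolist())
a=cv2.imread('pics/top0.png');b=cv2.imread('pics/side0.png')
s=ctrl.read_state();print(s)
E
```

```text
57.10396101886892 319.3986107993327 208.58136512982986 [ 0.54375429 -0.01892326  0.82652607] [[0.001, -1.0, -0.029], [-0.996, 0.002, -0.092], [0.092, 0.029, -0.995]]
43.24664039889498 315.01240397406724 199.18206076428663 [-0.07191503  0.74587303  1.02724   ] [[-0.73, -0.683, 0.016], [-0.485, 0.503, -0.715], [0.481, -0.53, -0.698]]
{'t': 0.1, 'joints': array([-9.41889442e-01,  3.59316310e-01,  1.11620481e-02, -2.88050917e-04,
       -1.22403769e+00, -2.88072860e-01]), 'joint_vel': array([-0.00084461, -0.0013369 ,  0.00226502,  0.00068152,  0.00297131,
        0.0012036 ]), 'joint_efforts': array([-2.20652728e-03, -5.84767234e+01,  2.94109672e+01,  6.95455894e+00,
       -3.16996659e-03,  1.16501305e-06]), 'tcp_pos': array([ 0.22547469, -0.63584089,  0.25546536]), 'eef_rot': array([[-3.34180388e-01,  9.42508942e-01, -6.01912121e-04],
       [ 9.42508072e-01,  3.34180902e-01,  1.28795656e-03],
       [ 1.41505812e-03, -1.36897209e-04, -9.99998989e-01]]), 'contact_force': array([ 0.14444669, -0.3048805 , -0.90664644]), 'ft_torque': array([-0.02078864, -0.00565095, -0.01646699]), 'finger_gap': 0.9968139996449581}
```

View pics/top0.png

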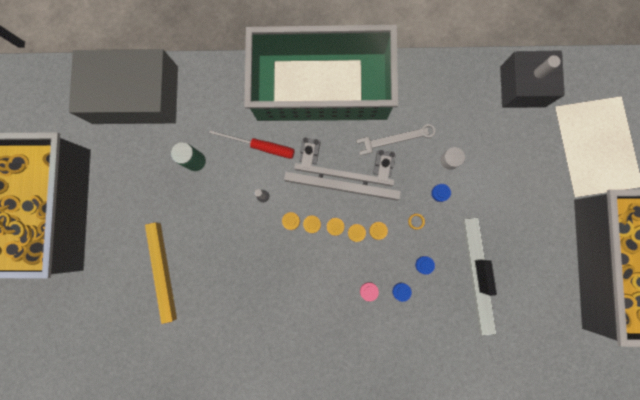

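View pics/side0.png

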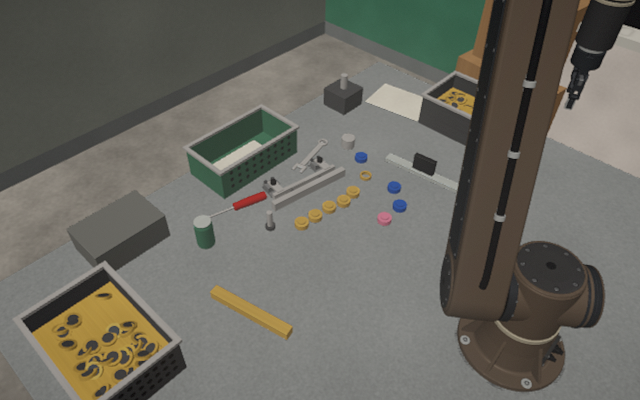

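The top view shows five brass caps near (290..379, 221..233), the stop bar from (286,177) to (400,195), the straightedge from (472,219) to (488,334) with its grip near (485,277), and blue and pink decoys at (441,192), (425,265), (402,292) and (369,292). The yellow bar stock at (160,272) has no grip, so the aluminium bar with the black upright is the straightedge. I'll confirm that in an enlarged crop.

```bash
python3 - <<'E'
from h import *
a=cv2.imread('pics/top0.png')[130:345,250:510]
cv2.imwrite('pics/c0.png',cv2.resize(a,None,fx=2.75,fy=2.75,interpolation=cv2.INTER_CUBIC))
E
```

```text
(no output)
```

View pics/c0.png

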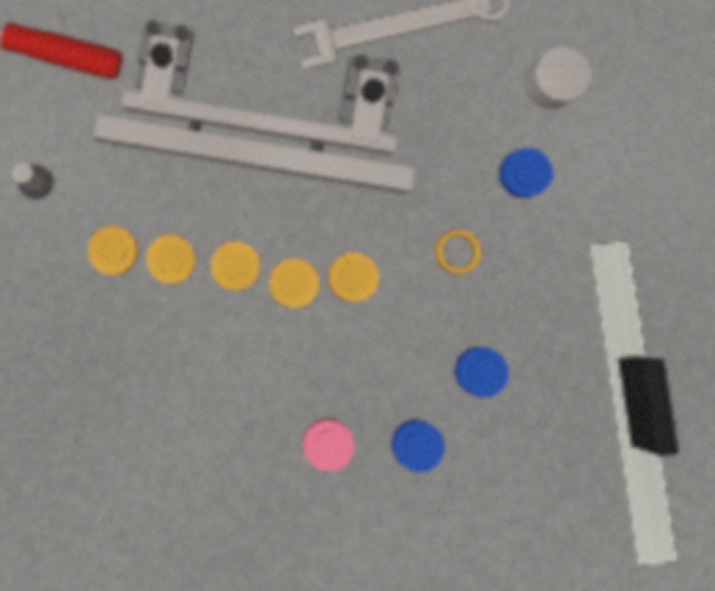

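```bash
cat > m.py <<'E'
from h import *
d=load('top0')
def P(c,z): return px(d,(250+c[0]/2.75-.3,130+c[1]/2.75-.3),z)[:2]
bar=np.array([P(c,.028) for c in [(98,115),(95,137),(411,190),(414,168)]])
print('bar',bar.round(4).tolist()); e=bar[1]-bar[2]; L=np.linalg.norm(e); yv=e/L; xv=np.array([yv[1],-yv[0]]); print('len',L,'x dir',xv,'ang',np.degrees(np.arctan2(xv[1],xv[0])), 'front mid',(bar[1]+bar[2])/2)
m=(bar[1]+bar[2])/2
for i,c in enumerate([(354,277),(294,283),(235,266),(170,259),(111,250)]):
    p=P(c,.017); print('cap',i,p.round(4),'gap',-(p-m)@xv-.02,'y',(p-m)@yv)
for n,c,z in [('ring',(458,252),.006),('gauge',(38,182),0.003),('blue1',(526,172),.017),('blue2',(482,371),.017),('blue3',(418,446),.017),('pink',(329,445),.017)]:
    p=P(c,z);print(n,p.round(4),-(p-m)@xv,(p-m)@yv)
s=np.array([P(c,.014) for c in [(592,245),(627,242),(675,561),(640,564)]])
c=s.mean(0);l=(s[0]+s[1]-s[2]-s[3])/2;print('se',c,'len',np.linalg.norm(l),'ydir ang',np.degrees(np.arctan2(-l[0],l[1])), np.linalg.norm(s[0]-s[1]))
g=np.array([P(q,.066) for q in [(620,358),(663,360),(677,453),(634,446)]]);print('grip top?',g.round(4).tolist())
E
python3 m.py
```

```text
bar [[0.6996, 0.0795], [0.6817, 0.0818], [0.6383, -0.1693], [0.6559, -0.172]]
len 0.2547831135679985 x dir [ 0.98538547 -0.17033931] ang -9.807548005226002 front mid [ 0.66001764 -0.04375999]
cap 0 [ 0.57   -0.1249] gap 0.05490554628822354 y -0.09530250095961101
cap 1 [ 0.5652 -0.0772] gap 0.0677424867424714 y -0.049100652006985025
cap 2 [ 0.5788 -0.0302] gap 0.062373949089047864 y -0.0005041207882594377
cap 3 [0.5844 0.0218] gap 0.06569754615404787 y 0.05176627094891316
cap 4 [0.5917 0.0694] gap 0.06663315541194063 y 0.09981785569304359
ring [ 0.5905 -0.2102] 0.04017767401296598 -0.175836568460312
gauge [0.6487 0.1317] 0.041062632559118545 0.17098444933112
blue1 [ 0.6539 -0.2631] -0.031330269634756575 -0.21719823817235676
blue2 [ 0.4961 -0.2242] 0.1307978038591571 -0.20574068280792593
blue3 [ 0.4378 -0.173 ] 0.1969754733723298 -0.1652196844676776
pink [ 0.4382 -0.1036] 0.20837021329636624 -0.0967028620511535
se [ 0.4731877  -0.34205412] len 0.24858667182960772 ydir ang -83.61074625495796 0.027735715342825415
grip top? [[0.5087, -0.313], [0.5073, -0.3442], [0.4401, -0.3516], [0.4449, -0.3207]]
```

Request:
move_arm(commands=[24.8,29.5,-6,0,0,-0.229,0,24.8,29.5,-6,0,0,-0.229,0,24.8,29.5,-6,0,0,-0.229,0,24.8,29.5,-6,0,0,-0.229,0,24.8,29.5,-6,0,0,-0.229,0,24.8,29.5,-6,0,0,-0.229,0,24.8,29.5,-6,0,0,-0.229,0,24.8,29.5,-6,0,0,-0.229,0])

```text
t: 0.77
tcp_pos: [0.4376, -0.383, 0.2048]
eef_rot: [[-0.111, 0.994, -0.0], [0.994, 0.111, 0.0], [0.0, -0.0, -1.0]]
contact_force: [0.8, -0.8, -0.2]
finger_gap: 1.0
```

Request:
move_arm(commands=[3.5,4.0,-6,0,0,0,0,3.5,4.0,-6,0,0,0,0,3.5,4.0,-6,0,0,0,0,3.5,4.0,-6,0,0,0,0,3.5,4.0,-6,0,0,0,0])

```text
t: 1.18
tcp_pos: [0.472, -0.3451, 0.1454]
eef_rot: [[-0.112, 0.994, -0.0], [0.994, 0.112, -0.0], [-0.0, -0.001, -1.0]]
contact_force: [0.2, -0.3, 0.2]
finger_gap: 0.999
```

```bash
python3 - <<'E'
from h import *
d=snap('side','s1'); s=ctrl.read_state(); print(s['tcp_pos'],s['contact_force'])
c=d['pixels'][120:270,260:500,::-1]
cv2.imwrite('pics/s1c.png',cv2.resize(c,None,fx=3.3,fy=3.3,interpolation=cv2.INTER_CUBIC))
# grip top face outline predicted for est centre
th=np.radians(-83.6)
for cx,cy in [(.4735,-.341)]:
    for a,b,z in [(-8,-35,66),(8,-35,66),(8,35,66),(-8,35,66)]:
        p=np.array([cx+(a*np.cos(th)-b*np.sin(th))/1e3,cy+(a*np.sin(th)+b*np.cos(th))/1e3,z/1e3]); q=proj(d,p); print((q-[260,120])*3.3)
E
```

```text
[ 0.47201668 -0.34555173  0.14599191] [0.21952708 0.16573121 1.0581547 ]
[575.14711505 145.25545937]
[583.3206349 136.140923 ]
[514.4981695  106.04906672]
[506.06181318 114.80395593]
```

View pics/s1c.png

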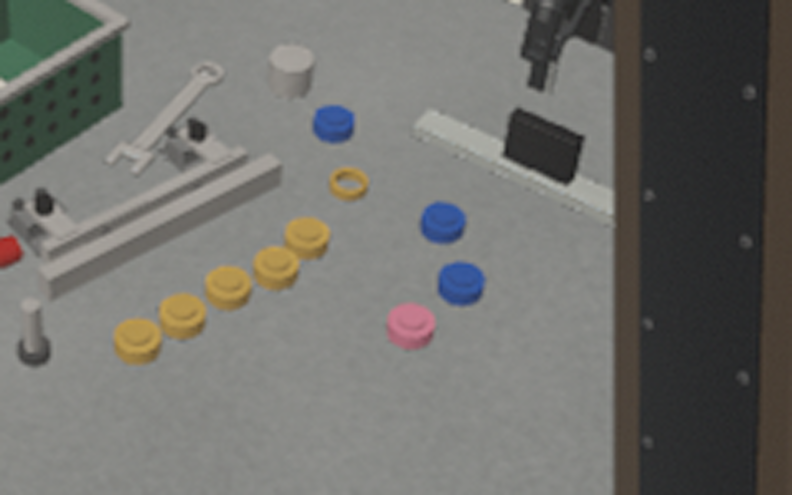

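The side crop agrees with the top estimate. The grip's top corners are near (509,116), (582,137) and (576,147), against predictions of (506,115), (583,136) and (575,145). I'm descending and closing.

Request:
move_arm(commands=[0.15,0.45,-4,0,0,0,0,0.15,0.45,-7,0,0,0,0,0.15,0.45,-9.1,0,0,0,0,0.15,0.45,-9.1,0,0,0,0,0.15,0.45,-9.1,0,0,0,0,0.15,0.45,-9.1,0,0,0,0.5,0.15,0.45,-9.1,0,0,0,1,0.15,0.45,-9.1,0,0,0,1])

```text
t: 1.9
tcp_pos: [0.4743, -0.341, 0.0561]
eef_rot: [[-0.111, 0.994, 0.003], [0.994, 0.111, -0.001], [-0.001, 0.003, -1.0]]
contact_force: [0.1, 0.6, -0.6]
finger_gap: 0.603
```

Request:
move_arm(commands=[0,0,0,0,0,0,1,0,0,0,0,0,0,1,0,0,0,0,0,0,1,0,0,0,0,0,0,1,0,0,0,0,0,0,1,0,0,0,0,0,0,1])

```text
t: 2.4
tcp_pos: [0.4738, -0.3405, 0.0549]
eef_rot: [[-0.112, 0.994, 0.001], [0.994, 0.112, -0.0], [-0.0, 0.001, -1.0]]
contact_force: [-0.8, 0.1, 6.5]
finger_gap: 0.181
```

Request:
move_arm(commands=[0,0,1,0,0,0,1,0,0,3,0,0,0,1,0,0,6,0,0,0,1,0,0,8.5,0,0,0,1,0.5,3,8.5,0,0,0.1,1,1,6,8.5,0,0,0.2,1,1.5,9,8.5,0,0,0.3,1,2,12,8.5,0,0,0.4,1])

```text
t: 3.07
tcp_pos: [0.4925, -0.2191, 0.1392]
eef_rot: [[-0.493, 0.87, -0.001], [0.87, 0.493, 0.001], [0.001, -0.001, -1.0]]
contact_force: [0.6, 0.6, -4.1]
finger_gap: 0.18
```

Request:
move_arm(commands=[0.5,3,0,0,0,0.12,1,1,6,0,0,0,0.24,1,1.5,9,0,0,0,0.36,1,2,12,0,0,0,0.48,1,2.5,15,0,0,0,0.6,1,3,18,0,0,0,0.7,1,3,20,0,0,0,0.8,1,3,20,0,0,0,0.8875,1])

```text
t: 3.73
tcp_pos: [0.5233, -0.0172, 0.1392]
eef_rot: [[-0.987, 0.163, -0.0], [0.163, 0.987, 0.001], [0.0, 0.0, -1.0]]
contact_force: [0.3, -0.5, -4.2]
finger_gap: 0.179
```

Request:
move_arm(commands=[0,0,0,0,0,0,1,0,0,0,0,0,0,1,0,0,0,0,0,0,1,0,0,0,0,0,0,1])

```text
t: 4.07
tcp_pos: [0.5231, -0.021, 0.1391]
eef_rot: [[-0.985, 0.174, -0.0], [0.174, 0.985, -0.0], [0.0, -0.0, -1.0]]
contact_force: [-0.7, -1.1, -4.0]
finger_gap: 0.179
```

```bash
python3 - <<'E'
from h import *
d=snap('top','t2'); s=ctrl.read_state(); print(s['tcp_pos'],s['eef_rot'].round(4).tolist(),s['contact_force'],s['ft_torque'])
cv2.imwrite('pics/t2c.png',cv2.resize(d['pixels'][130:310,250:490,::-1],None,fx=3.3,fy=3.3,interpolation=cv2.INTER_CUBIC))
E
```

```text
[ 0.5231042  -0.02107286  0.13913507] [[-0.9849, 0.1733, -0.0004], [0.1733, 0.9849, -0.0001], [0.0004, -0.0001, -1.0]] [ 0.20956402  0.65329065 -3.81159244] [ 0.01654781 -0.03932921  0.00768132]
```

View pics/t2c.png

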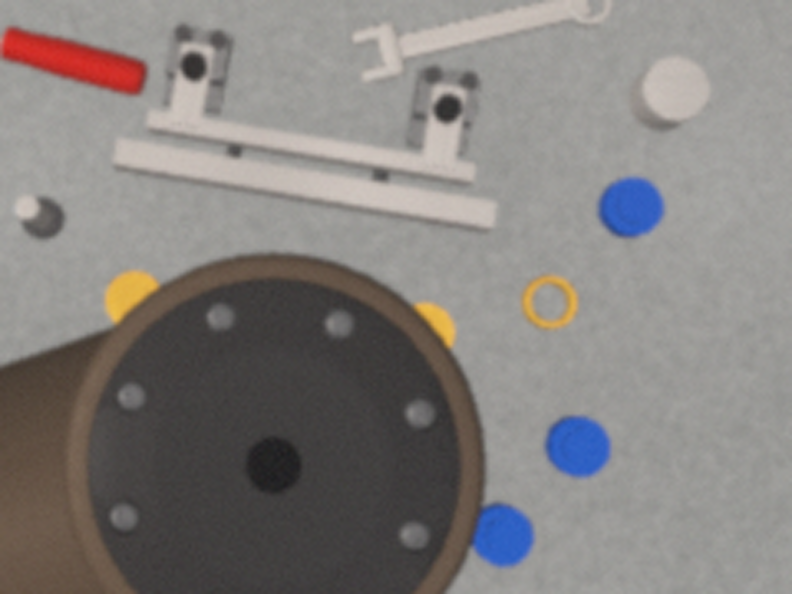

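The top view is now blocked by the arm, and the caps and bystanders look undisturbed. I'll refine the bar's angle with an edge fit before lowering.

```bash
python3 - <<'E'
from h import *
for f in ('top0','t2'):
    d=load(f); g=cv2.GaussianBlur(d['pixels'].mean(2).astype(np.float32),(0,0),1)
    for nm,(c0,c1),sg in [('front low',((95,137),(411,190)),-1),('front top',((98,115),(414,168)),1)]:
        u0,v0,u1,v1=[250+c0[0]/2.75,130+c0[1]/2.75,250+c1[0]/2.75,130+c1[1]/2.75]
        U,V=[],[]
        for u in range(int(u0)+5,int(u1)-4):
            v=v0+(u-u0)*(v1-v0)/(u1-u0); r=np.arange(int(v)-3,int(v)+5)
            gr=np.maximum(0,sg*(g[r+1,u]-g[r-1,u])); V.append((r*gr).sum()/(gr.sum()+1e-6)); U.append(u)
        U=np.array(U);V=np.array(V);p=np.polyfit(U,V,1);k=abs(V-np.polyval(p,U))<.7;p=np.polyfit(U[k],V[k],1)
        A=px(d,(u0,np.polyval(p,u0)),.028);B=px(d,(u1,np.polyval(p,u1)),.028);e=A-B
        print(f,nm,np.degrees(np.arctan2(-e[0],e[1])),k.mean(),((A+B)/2).round(4))
E
```

```text
top0 front low -9.958963403259704 1.0 [ 0.6614 -0.0444  0.028 ]
top0 front top -9.972743755179247 1.0 [ 0.6785 -0.0469  0.028 ]
t2 front low -9.94839193429733 1.0 [ 0.6614 -0.0444  0.028 ]
t2 front top -9.974493384519667 1.0 [ 0.6785 -0.0469  0.028 ]
```

Request:
move_arm(commands=[0,0,-3,0,0,0,1,0,0,-6,0,0,0,1,0,0,-7.5,0,0,0,1,0,0,-8,0,0,0,1,0,0,-8,0,0,0,1,0,0,-8,0,0,0,1])

```text
t: 4.62
tcp_pos: [0.524, -0.0206, 0.0598]
eef_rot: [[-0.985, 0.171, 0.001], [0.171, 0.985, -0.0], [-0.001, -0.0, -1.0]]
contact_force: [0.2, 0.2, -3.3]
finger_gap: 0.181
```

```bash
python3 - <<'E'
from h import *
d=snap('side','s3'); s=ctrl.read_state(); print(s['tcp_pos'],s['eef_rot'].round(4).tolist(),s['contact_force'],s['ft_torque'])
cv2.imwrite('pics/s3c.png',cv2.resize(d['pixels'][140:260,250:450,::-1],None,fx=4,fy=4,interpolation=cv2.INTER_CUBIC))
E
```

```text
[ 0.52435546 -0.02037031  0.06031043] [[-0.9853, 0.171, 0.0018], [0.171, 0.9853, 0.0003], [-0.0017, 0.0006, -1.0]] [ 0.2030727   1.15928216 -4.31604736] [ 0.00259869 -0.06667693  0.03928224]
```

View pics/s3c.png

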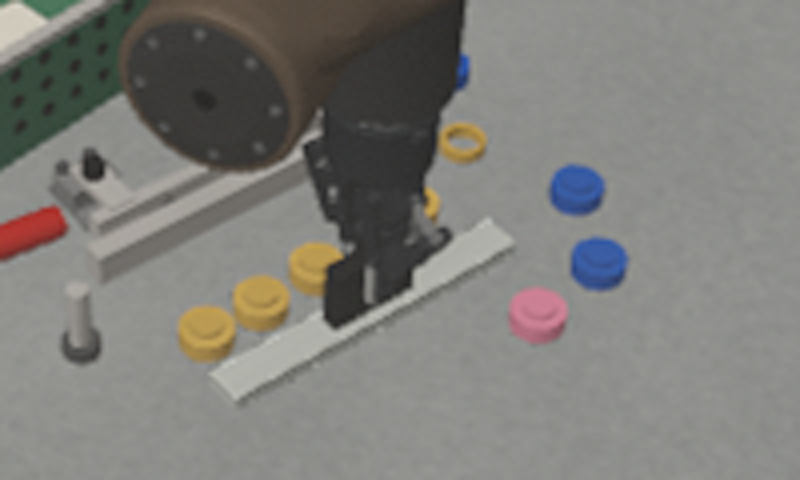

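The side view shows the straightedge held level and parallel behind the caps, from (215,380) to (510,240), with clearance to all of them. I'm starting the push.

Request:
move_arm(commands=[0.295,-0.052,-0.1,0,0,0,1,0.59,-0.104,-0.1,0,0,0,1,0.886,-0.156,-0.1,0,0,0,1,1.182,-0.208,-0.1,0,0,0,1,1.477,-0.26,-0.1,0,0,0,1,1.773,-0.312,-0.1,0,0,0,1,2.068,-0.364,-0.1,0,0,0,1,2.364,-0.416,-0.1,0,0,0,1])

```text
t: 5.33
tcp_pos: [0.5468, -0.0247, 0.058]
eef_rot: [[-0.985, 0.171, -0.001], [0.171, 0.985, -0.0], [0.001, -0.0, -1.0]]
contact_force: [-2.0, 0.1, -4.1]
finger_gap: 0.177
```

Request:
move_arm(commands=[0.295,-0.052,0,0,0,0,1,0.59,-0.104,0,0,0,0,1,0.886,-0.156,0,0,0,0,1,1.182,-0.208,0,0,0,0,1,1.477,-0.26,0,0,0,0,1,1.773,-0.312,0,0,0,0,1,2.068,-0.364,0,0,0,0,1,2.364,-0.416,0,0,0,0,1])

```text
t: 6.0
tcp_pos: [0.5709, -0.0288, 0.0581]
eef_rot: [[-0.985, 0.171, -0.0], [0.171, 0.985, -0.0], [0.0, -0.0, -1.0]]
contact_force: [-1.2, 0.8, -4.1]
finger_gap: 0.182
```

Request:
move_arm(commands=[0.295,-0.052,0,0,0,0,1,0.59,-0.104,0,0,0,0,1,0.886,-0.156,0,0,0,0,1,1.182,-0.208,0,0,0,0,1,1.182,-0.208,0,0,0,0,1])

```text
t: 6.42
tcp_pos: [0.5834, -0.0308, 0.0583]
eef_rot: [[-0.985, 0.171, 0.001], [0.171, 0.985, 0.0], [-0.001, 0.0, -1.0]]
contact_force: [-0.1, -0.6, -4.1]
finger_gap: 0.183
```

```bash
python3 - <<'E'
from h import *
d=snap('side','s4'); 
for i in range(3):
    s=ctrl.read_state(); print(s['tcp_pos'],s['eef_rot'][:,0].round(4).tolist(),s['contact_force'],s['ft_torque']); ctrl.get_image('side')
cv2.imwrite('pics/s4c.png',cv2.resize(d['pixels'][140:260,250:410,::-1],None,fx=5,fy=5,interpolation=cv2.INTER_CUBIC))
E
```

```text
[ 0.58327804 -0.03077232  0.05835075] [-0.9853, 0.1706, -0.0011] [ 0.65809116 -0.18649767 -3.46983305] [-0.00059833  0.01756291  0.04373064]
[ 0.5831491  -0.03074575  0.05841191] [-0.9853, 0.1706, -0.0012] [-0.10763612  0.84954967 -3.87365091] [0.07658193 0.05825305 0.01415392]
[ 0.58301181 -0.03070241  0.05842834] [-0.9853, 0.1706, -0.0011] [-0.52713676 -0.15596246 -4.0213503 ] [0.02358339 0.04155272 0.00583526]
```

View pics/s4c.png

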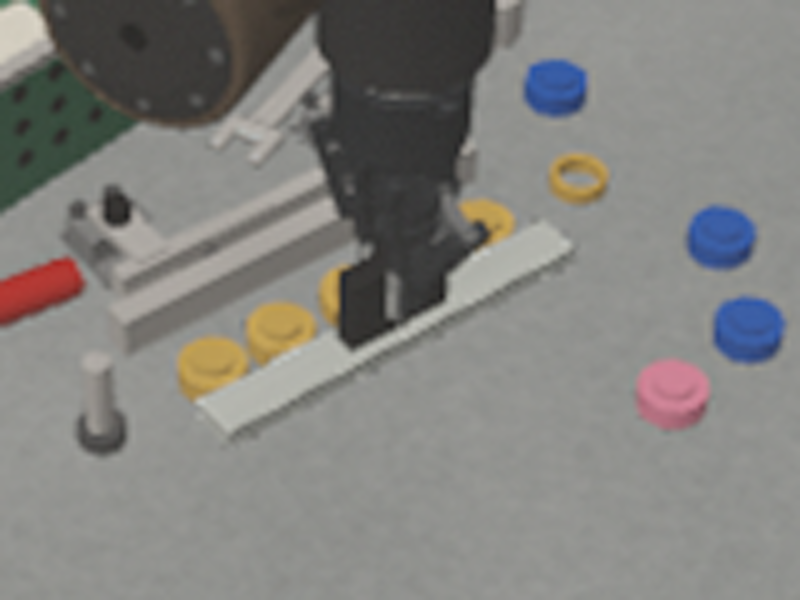

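Request:
move_arm(commands=[0.2,-0.035,0,0,0,0,1,0.4,-0.07,0,0,0,0,1,0.6,-0.106,0,0,0,0,1,0.788,-0.139,0,0,0,0,1,0.788,-0.139,0,0,0,0,1])

```text
t: 7.03
tcp_pos: [0.5907, -0.0322, 0.0581]
eef_rot: [[-0.985, 0.171, 0.0], [0.171, 0.985, -0.0], [-0.0, 0.0, -1.0]]
contact_force: [-1.2, 0.8, -4.1]
finger_gap: 0.177
```

Request:
move_arm(commands=[0.05,-0.009,0,0,0,0,1,0.1,-0.017,0,0,0,0,1,0.15,-0.026,0,0,0,0,1,0.197,-0.035,0,0,0,0,1,0.197,-0.035,0,0,0,0,1])

```text
t: 7.45
tcp_pos: [0.5923, -0.0325, 0.0581]
eef_rot: [[-0.985, 0.171, -0.0], [0.171, 0.985, -0.0], [0.0, -0.0, -1.0]]
contact_force: [-1.0, -0.3, -5.2]
finger_gap: 0.176
```

Request:
move_arm(commands=[0.05,-0.009,0,0,0,0,1,0.1,-0.017,0,0,0,0,1,0.15,-0.026,0,0,0,0,1,0.197,-0.035,0,0,0,0,1,0.197,-0.035,0,0,0,0,1])

```text
t: 7.87
tcp_pos: [0.5944, -0.0329, 0.0582]
eef_rot: [[-0.985, 0.171, 0.0], [0.171, 0.985, -0.0], [-0.0, -0.0, -1.0]]
contact_force: [-1.1, 0.3, -3.8]
finger_gap: 0.179
```

Request:
move_arm(commands=[0.049,-0.009,0,0,0,0,1,0.098,-0.017,0,0,0,0,1,0.148,-0.026,0,0,0,0,1,0.148,-0.026,0,0,0,0,1])

```text
t: 8.2
tcp_pos: [0.5959, -0.0331, 0.0582]
eef_rot: [[-0.985, 0.171, 0.0], [0.171, 0.985, -0.0], [-0.0, 0.0, -1.0]]
contact_force: [-1.8, -0.5, -4.4]
finger_gap: 0.184
```

Request:
move_arm(commands=[0.049,-0.009,0,0,0,0,1,0.098,-0.017,0,0,0,0,1,0.148,-0.026,0,0,0,0,1,0.148,-0.026,0,0,0,0,1])

```text
t: 8.53
tcp_pos: [0.5974, -0.0334, 0.0582]
eef_rot: [[-0.985, 0.171, 0.0], [0.171, 0.985, -0.0], [-0.0, 0.0, -1.0]]
contact_force: [-1.7, -0.3, -4.3]
finger_gap: 0.179
```

Request:
move_arm(commands=[0.049,-0.009,0,0,0,0,1,0.098,-0.017,0,0,0,0,1,0.148,-0.026,0,0,0,0,1,0.148,-0.026,0,0,0,0,1])

```text
t: 8.87
tcp_pos: [0.5989, -0.0337, 0.0582]
eef_rot: [[-0.985, 0.171, 0.0], [0.171, 0.985, -0.0], [-0.0, -0.0, -1.0]]
contact_force: [-1.8, -0.8, -4.1]
finger_gap: 0.178
```

Request:
move_arm(commands=[0.049,-0.009,0,0,0,0,1,0.098,-0.017,0,0,0,0,1,0.148,-0.026,0,0,0,0,1,0.148,-0.026,0,0,0,0,1])

```text
t: 9.2
tcp_pos: [0.6003, -0.0339, 0.0582]
eef_rot: [[-0.985, 0.171, 0.0], [0.171, 0.985, 0.0], [-0.0, 0.0, -1.0]]
contact_force: [-1.8, -0.1, -4.0]
finger_gap: 0.178
```

Request:
move_arm(commands=[0.049,-0.009,0,0,0,0,1,0.098,-0.017,0,0,0,0,1,0.148,-0.026,0,0,0,0,1,0.148,-0.026,0,0,0,0,1])

```text
t: 9.53
tcp_pos: [0.6018, -0.0342, 0.0582]
eef_rot: [[-0.985, 0.171, 0.0], [0.171, 0.985, 0.0], [-0.0, 0.0, -1.0]]
contact_force: [-1.2, 0.5, -4.8]
finger_gap: 0.18
```

Request:
move_arm(commands=[0.049,-0.009,0,0,0,0,1,0.098,-0.017,0,0,0,0,1,0.148,-0.026,0,0,0,0,1,0.148,-0.026,0,0,0,0,1])

```text
t: 9.87
tcp_pos: [0.6033, -0.0344, 0.0582]
eef_rot: [[-0.985, 0.171, 0.0], [0.171, 0.985, 0.0], [-0.0, 0.0, -1.0]]
contact_force: [-1.7, 0.9, -4.9]
finger_gap: 0.18
```

```bash
python3 - <<'E'
from h import *
d=snap('side','s5'); 
for i in range(2):
    s=ctrl.read_state(); print(s['tcp_pos'],s['eef_rot'][:,0].round(4).tolist(),s['contact_force'],s['ft_torque']); ctrl.get_image('side')
cv2.imwrite('pics/s5c.png',cv2.resize(d['pixels'][150:250,260:380,::-1],None,fx=6,fy=6,interpolation=cv2.INTER_CUBIC))
E
```

```text
[ 0.60328574 -0.03442285  0.0581976 ] [-0.9853, 0.1706, -0.0002] [-1.20369487  0.00777481 -4.13887939] [0.04797996 0.51213108 0.01164191]
[ 0.60330291 -0.03443591  0.05818991] [-0.9853, 0.1706, -0.0002] [-0.98914963  0.4585098  -5.13028155] [ 0.06491745  0.53506936 -0.03083022]
```

View pics/s5c.png

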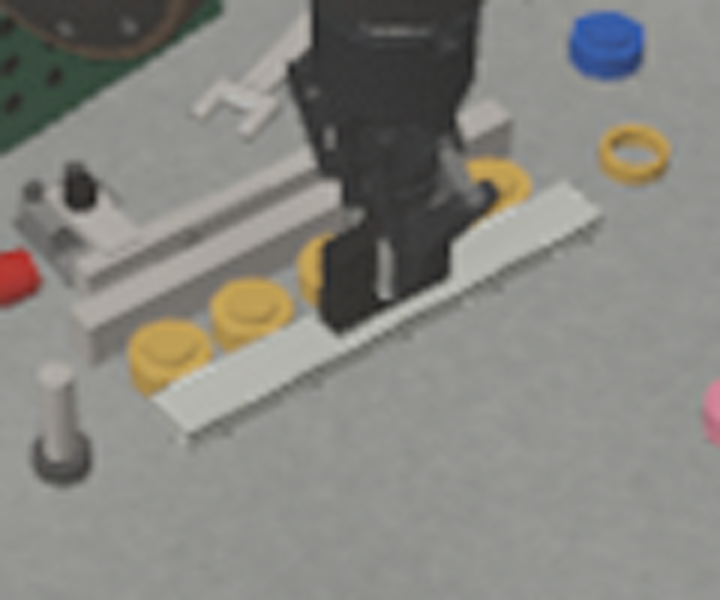

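The side crop shows all visible caps touching the straightedge and still several millimetres short of the bar face. I'll continue in 1.5 mm steps, checking force.

Request:
move_arm(commands=[0.049,-0.009,0,0,0,0,1,0.098,-0.017,0,0,0,0,1,0.148,-0.026,0,0,0,0,1,0.148,-0.026,0,0,0,0,1])

```text
t: 10.35
tcp_pos: [0.6048, -0.0347, 0.0582]
eef_rot: [[-0.985, 0.171, 0.0], [0.171, 0.985, 0.0], [-0.0, 0.0, -1.0]]
contact_force: [-1.5, -0.8, -3.5]
finger_gap: 0.177
```

Request:
move_arm(commands=[0.049,-0.009,0,0,0,0,1,0.098,-0.017,0,0,0,0,1,0.148,-0.026,0,0,0,0,1,0.148,-0.026,0,0,0,0,1])

```text
t: 10.68
tcp_pos: [0.6059, -0.035, 0.0581]
eef_rot: [[-0.985, 0.171, -0.0], [0.171, 0.985, -0.0], [0.0, -0.0, -1.0]]
contact_force: [-2.6, 1.0, -2.6]
finger_gap: 0.174
```

Request:
move_arm(commands=[0.049,-0.009,0,0,0,0,1,0.098,-0.017,0,0,0,0,1,0.098,-0.017,0,0,0,0,1,0.098,-0.017,0,0,0,0,1])

```text
t: 11.02
tcp_pos: [0.6064, -0.0352, 0.0579]
eef_rot: [[-0.985, 0.171, -0.001], [0.171, 0.985, -0.0], [0.001, -0.0, -1.0]]
contact_force: [-4.8, 1.5, -3.5]
finger_gap: 0.176
```

```bash
cat > r.py <<'E'
from h import *
F=[];T=[]
for i in range(6):
    s=ctrl.read_state(); F.append(s['contact_force']);T.append(s['ft_torque']); ctrl.get_image('side')
F=np.mean(F,0);T=np.mean(T,0)
print(s['t'],s['tcp_pos'].round(4),np.degrees(np.arctan2(s['eef_rot'][1,0],s['eef_rot'][0,0])),'F',F.round(2),'T',T.round(3),'push',-(F@[.985,-.171,0]).round(2))
E
python3 r.py
```

```text
11.2667 [ 0.6064 -0.0352  0.0579] 170.1569498243698 F [-4.99  0.94 -3.37] T [ 0.369  1.944 -0.132] push 5.08
```

Request:
move_arm(commands=[0.02,-0.003,0,0,0,-0.0015,1,0.049,-0.009,0,0,0,-0.003,1,0.049,-0.009,0,0,0,-0.003,1])

```text
t: 11.57
tcp_pos: [0.6066, -0.0353, 0.0579]
eef_rot: [[-0.985, 0.174, -0.002], [0.174, 0.985, -0.0], [0.002, -0.001, -1.0]]
contact_force: [-5.1, 1.5, -2.8]
finger_gap: 0.179
```

```bash
python3 r.py
```

```text
11.8167 [ 0.6066 -0.0353  0.0579] 170.00470260904 F [-5.7   1.05 -2.95] T [0.482 2.219 0.019] push 5.8
```

Request:
move_arm(commands=[0.049,-0.009,0,0,0,0,1,0.098,-0.017,0,0,0,0,1,0.148,-0.026,0,0,0,0,1,0.148,-0.026,0,0,0,0,1])

```text
t: 12.2
tcp_pos: [0.6072, -0.0356, 0.0575]
eef_rot: [[-0.985, 0.174, -0.004], [0.174, 0.985, -0.0], [0.004, -0.001, -1.0]]
contact_force: [-7.9, 1.2, -1.7]
finger_gap: 0.18
```

```bash
python3 r.py
```

```text
12.45 [ 0.6071 -0.0356  0.0575] 169.98930939997186 F [-7.57  1.74 -2.15] T [0.733 3.052 0.075] push 7.76
```

Request:
move_arm(commands=[0.049,-0.009,0.02,0,-0.002,0.001,1,0.098,-0.017,0.04,0,-0.003,0.001,1,0.148,-0.026,0.05,0,-0.004,0.001,1,0.148,-0.026,0.05,0,-0.004,0.001,1])

```text
t: 12.83
tcp_pos: [0.6075, -0.036, 0.0575]
eef_rot: [[-0.985, 0.173, -0.002], [0.173, 0.985, -0.0], [0.002, -0.001, -1.0]]
contact_force: [-11.0, 2.0, -2.1]
finger_gap: 0.179
```

```bash
python3 r.py
```

```text
13.0833 [ 0.6075 -0.036   0.0575] 170.02026106035936 F [-10.21   2.45  -2.66] T [0.93  3.845 0.031] push 10.48
```

Request:
move_arm(commands=[0.049,-0.009,0.02,0,-0.001,0,1,0.098,-0.017,0.03,0,-0.002,0,1,0.14,-0.024,0.03,0,-0.002,0,1,0.14,-0.024,0.03,0,-0.002,0,1,0.14,-0.024,0.03,0,-0.002,0,1])

```text
t: 13.55
tcp_pos: [0.6079, -0.0363, 0.0576]
eef_rot: [[-0.985, 0.174, -0.002], [0.174, 0.985, -0.001], [0.002, -0.001, -1.0]]
contact_force: [-12.5, 3.4, -1.9]
finger_gap: 0.178
```

```bash
python3 r.py; python3 - <<'E'
from h import *
d=snap('side','s6')
cv2.imwrite('pics/s6c.png',cv2.resize(d['pixels'][150:250,260:380,::-1],None,fx=6,fy=6,interpolation=cv2.INTER_CUBIC))
E
```

```text
13.8 [ 0.6079 -0.0363  0.0575] 170.01035400139304 F [-12.18   3.06  -1.67] T [1.153 4.799 0.066] push 12.52
```

View pics/s6c.png

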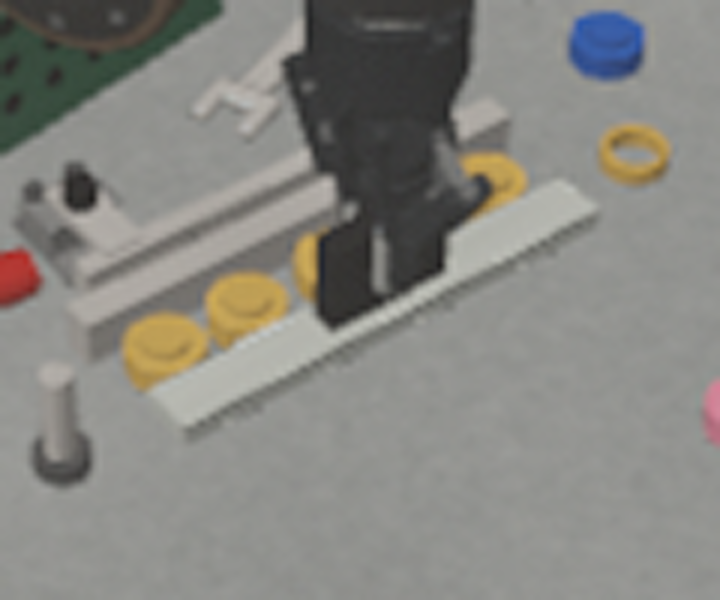

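The bar is yielding about 2.3 mm, which agrees with roughly 11.5 N, and the residual moment puts the force centre about 6 mm from the middle, so all five caps share the load. I'll press slightly more with a tiny yaw trim and hold.

Request:
move_arm(commands=[0.03,-0.005,0.02,0,0,0,1,0.05,-0.009,0.02,0,0,0.0005,1,0.05,-0.009,0.02,0,0,0.001,1,0.05,-0.009,0.02,0,0,0.001,1,0.05,-0.009,0.02,0,0,0.0005,1,0.05,-0.009,0.02,0,0,0.0005,1])

```text
t: 14.4
tcp_pos: [0.6081, -0.0364, 0.0575]
eef_rot: [[-0.985, 0.173, -0.002], [0.173, 0.985, -0.001], [0.002, -0.001, -1.0]]
contact_force: [-13.1, 2.6, -2.9]
finger_gap: 0.184
```

```bash
python3 r.py
```

```text
14.65 [ 0.6081 -0.0365  0.0575] 170.02598026200573 F [-12.64   3.24  -2.17] T [1.214e+00 4.975e+00 1.000e-03] push 13.01
```

Request:
move_arm(commands=[0,0,0,0,0,0,1,0,0,0,0,0,0,1,0,0,0,0,0,0,1,0,0,0,0,0,0,1,-0.05,0.009,0,0,0,0,1,-0.1,0.017,0,0,0,0,1,-0.15,0.026,0,0,0,0,1,-0.2,0.035,0,0,0,0,1])

```text
t: 15.37
tcp_pos: [0.6076, -0.0361, 0.0577]
eef_rot: [[-0.985, 0.173, 0.0], [0.173, 0.985, -0.001], [-0.0, -0.0, -1.0]]
contact_force: [-7.6, 0.5, -5.8]
finger_gap: 0.178
```

Request:
move_arm(commands=[-0.03,0.005,0,0,0.001,0,1,-0.06,0.01,0,0,0.001,0,1,-0.09,0.016,0,0,0.002,0,1,-0.12,0.021,0,0,0.002,0,1,-0.15,0.026,0,0,0.003,0,1,-0.15,0.026,0,0,0.003,0,1])

```text
t: 15.87
tcp_pos: [0.6072, -0.0357, 0.0582]
eef_rot: [[-0.985, 0.173, -0.0], [0.173, 0.985, -0.0], [0.0, -0.0, -1.0]]
contact_force: [-5.9, 1.3, -5.7]
finger_gap: 0.18
```

```bash
python3 r.py
```

```text
16.1167 [ 0.6072 -0.0357  0.0582] 170.06317797387393 F [-6.1   1.17 -5.29] T [0.33  2.387 0.003] push 6.21
```

Request:
move_arm(commands=[-0.03,0.005,0,0,0,0,1,-0.06,0.01,0,0,0,0,1,-0.09,0.016,0,0,0,0,1,-0.12,0.021,0,0,0,0,1,-0.15,0.026,0,0,0,0,1,-0.18,0.031,0,0,0,0,1,-0.18,0.031,0,0,0,0,1])

```text
t: 16.75
tcp_pos: [0.6069, -0.0352, 0.0591]
eef_rot: [[-0.985, 0.172, 0.003], [0.172, 0.985, -0.0], [-0.003, 0.0, -1.0]]
contact_force: [-4.9, 1.1, -4.9]
finger_gap: 0.177
```

```bash
python3 r.py
```

```text
17.0 [ 0.6069 -0.0352  0.0591] 170.08791901944434 F [-5.11  0.59 -5.47] T [ 0.169  2.078 -0.044] push 5.14
```

Request:
move_arm(commands=[-0.03,0.005,0,0,0.001,0,1,-0.06,0.01,0,0,0.002,0,1,-0.09,0.016,0,0,0.003,0,1,-0.12,0.021,0,0,0.003,0,1,-0.12,0.021,0,0,0.003,0,1])

```text
t: 17.47
tcp_pos: [0.6066, -0.0348, 0.0596]
eef_rot: [[-0.985, 0.172, 0.001], [0.172, 0.985, 0.0], [-0.001, 0.0, -1.0]]
contact_force: [-2.9, -0.1, -4.0]
finger_gap: 0.18
```

```bash
python3 r.py
```

```text
17.7167 [ 0.6066 -0.0348  0.0595] 170.1014121791495 F [-2.15  0.46 -4.17] T [ 0.193  0.845 -0.059] push 2.19
```

Request:
move_arm(commands=[-0.02,0.003,-0.05,0,0,-0.0005,1,-0.02,0.003,-0.1,0,0.001,-0.001,1,-0.02,0.003,-0.18,0,0.001,-0.001,1,-0.02,0.003,-0.26,0,0.001,-0.001,1,-0.02,0.003,-0.34,0,0.001,-0.001,1,-0.02,0.003,-0.42,0,0.001,-0.001,1,-0.02,0.003,-0.42,0,0.001,-0.001,1])

```text
t: 18.35
tcp_pos: [0.606, -0.0349, 0.055]
eef_rot: [[-0.985, 0.173, -0.001], [0.173, 0.985, 0.0], [0.001, -0.0, -1.0]]
contact_force: [0.0, 0.5, -3.9]
finger_gap: 0.183
```

```bash
python3 r.py
```

```text
18.6 [ 0.6058 -0.0349  0.055 ] 170.03186393465074 F [-0.2   0.4  -3.88] T [ 0.019 -0.038 -0.011] push 0.27
```

Request:
move_arm(commands=[0.03,-0.005,0,0,0,0,1,0.06,-0.01,0,0,-0.001,0,1,0.09,-0.016,0,0,-0.001,0,1,0.09,-0.016,0,0,-0.001,0,1])

```text
t: 18.98
tcp_pos: [0.6062, -0.035, 0.0549]
eef_rot: [[-0.985, 0.173, -0.001], [0.173, 0.985, 0.0], [0.001, -0.0, -1.0]]
contact_force: [-2.7, 0.7, -1.8]
finger_gap: 0.177
```

```bash
python3 r.py
```

```text
19.2333 [ 0.6062 -0.035   0.0549] 170.02795354055294 F [-2.88  1.51 -1.8 ] T [0.588 1.085 0.026] push 3.1
```

Request:
move_arm(commands=[0,0,-0.03,0,0,0,1,0,0,-0.05,0,0,0,1,0,0,-0.05,0,0,0,1])

```text
t: 19.53
tcp_pos: [0.6064, -0.035, 0.0549]
eef_rot: [[-0.985, 0.173, -0.0], [0.173, 0.985, -0.0], [0.0, -0.0, -1.0]]
contact_force: [-4.8, 1.8, 3.7]
finger_gap: 0.176
```

```bash
python3 r.py
```

```text
19.7833 [ 0.6063 -0.0351  0.0549] 170.03639784441128 F [-5.63  2.09  3.57] T [0.903 2.147 0.043] push 5.9
```

Request:
move_arm(commands=[0,0,0.03,0,0,0,1,0,0,0.03,0,0,0,1,0,0,0.03,0,0,0,1])

```text
t: 20.08
tcp_pos: [0.6063, -0.0351, 0.0549]
eef_rot: [[-0.985, 0.173, -0.001], [0.173, 0.985, -0.0], [0.001, -0.0, -1.0]]
contact_force: [-5.9, 2.7, 1.6]
finger_gap: 0.177
```

```bash
python3 r.py
```

```text
20.3333 [ 0.6063 -0.0351  0.0549] 170.02737726667735 F [-5.29  2.24  2.25] T [0.937 2.087 0.021] push 5.59
```

Request:
move_arm(commands=[0,0,0,0,0,0,0.7,0,0,0,0,0,0,0.6,0,0,0,0,0,0,0.6,0,0,0,0,0,0,0.6,0,0,0,0,0,0,0.6])

```text
t: 20.8
tcp_pos: [0.6071, -0.0351, 0.055]
eef_rot: [[-0.985, 0.173, 0.001], [0.173, 0.985, 0.0], [-0.001, 0.0, -1.0]]
contact_force: [-0.2, 0.4, 0.2]
finger_gap: 0.401
```

```bash
python3 r.py
```

```text
21.05 [ 0.6067 -0.0351  0.0548] 170.03377879237235 F [-0.48 -0.22  0.07] T [-0.001 -0.     0.014] push 0.44
```

Released with zero force. I'm rising straight up and then moving away to uncover the top view.

Request:
move_arm(commands=[0,0,1,0,0,0,0.6,0,0,3,0,0,0,0.6,0,0,6,0,0,0,0.6,0,0,9,0,0,0,0.6,0,0,12,0,0,0,0.6,0,0,15,0,0,0,0.6,0,-4,16,0,0,0,0.6,0,-8,16,0,0,0,0.6])

```text
t: 21.77
tcp_pos: [0.6087, -0.1144, 0.2202]
eef_rot: [[-0.986, 0.169, 0.008], [0.169, 0.986, 0.0], [-0.008, 0.001, -1.0]]
contact_force: [1.7, -0.2, -0.2]
finger_gap: 0.399
```

Request:
move_arm(commands=[-6,-30,0,0,0,0,0.6,-6,-30,0,0,0,0,0.6,-6,-30,0,0,0,0,0.6,-6,-30,0,0,0,0,0.6,-6,-30,0,0,0,0,0.6,-6,-30,0,0,0,0,0.6,-6,-30,0,0,0,0,0.6,-6,-30,0,0,0,0,0.6])

```text
t: 22.43
tcp_pos: [0.5448, -0.4197, 0.2154]
eef_rot: [[-0.984, 0.176, -0.0], [0.176, 0.984, -0.001], [0.0, -0.001, -1.0]]
contact_force: [-0.3, 0.1, -0.3]
finger_gap: 0.403
```

```bash
python3 - <<'E'
from h import *
d=snap('top','t7');a=cv2.resize(d['pixels'][160:235,275:410,::-1],None,fx=5.8,fy=5.8,interpolation=cv2.INTER_CUBIC)
d=snap('side','s7');b=cv2.resize(d['pixels'][170:240,260:400,::-1],(a.shape[1],int(70*a.shape[1]/140)),interpolation=cv2.INTER_CUBIC)
v=np.vstack([a,b]);print(v.shape,ctrl.read_state()['t']);cv2.imwrite('pics/t7c.png',cv2.resize(v,None,fx=.7,fy=.7,interpolation=cv2.INTER_AREA) if v.shape[0]>850 else cv2.resize(v,(int(v.shape[1]*600/v.shape[0]),600),interpolation=cv2.INTER_AREA))
E
```

```text
(826, 783, 3) 22.5333
```

View pics/t7c.png

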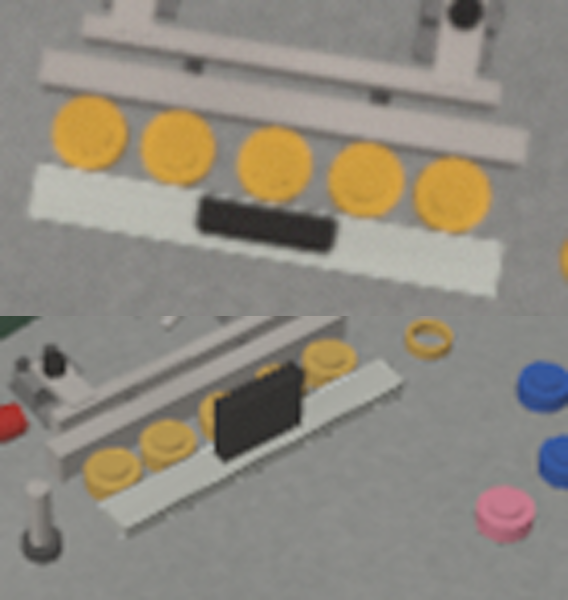

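The final picture shows five caps in a straight row between bar and straightedge, with the straightedge flat and no gap visible at any cap. The gauge, ring and decoys are in place, and the arm is clear with about zero contact force. I'm handing in.

```bash
python3 -c "
from h import *
print(ctrl.finish_job())"
```

```text
the job is handed in; nothing more can be done
None
```

I pushed the five caps squarely against the stop bar with the straightedge and left it lying flat along the row. The job was handed in at about 22.5 s; no verdict was reported.

- **Push:** I carried the straightedge level, about 3–4 mm clear of the bench. It met the bar at about TCP x = 0.6055, and I trimmed its yaw until the wrist moment was nearly zero.
- **Pressing:** I held about 13 N at the wrist, roughly 12 N on the bar, for over half a second. The bar gave about 2.5 mm and the moment about the vertical was about 0.00 N m, so all five caps should have borne on it together. That is inferred from force and moment, not measured cap by cap.
- **Release:** I eased off, but the push fell to about 0.3 N, so I may have backed away slightly. I nudged forward again and lowered the straightedge to the bench. I let go with about 5.6 N of push, so it may have shifted a fraction of a millimetre with the caps.
- **Last checks:** The force on the tool after opening was about zero. The final pictures show the row straight, the straightedge along every cap, and the neighbouring objects in view still in place. The pictures resolve about 2 mm per pixel, so they cannot rule out a sub-millimetre gap at a cap.

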